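# Tip the stirring bars out of the spouted tray

### The arm

A 6-joint arm with a two-finger parallel gripper is mounted at the origin on a cart in front of the work surface, level with it; the furniture and walls round the work are solid. World frame = base frame: x ahead of the robot, y to its left, z up, the work surface at z = 0. Lengths are in m, angles in degrees, forces in N, time in s.
With the tool pointing down it reaches from about 0.25 to 0.725 m from the base axis. Payload 4 kg.
Tool frame: the origin (TCP) lies between the finger pads; the fingertips stand 17 mm ahead of it and the grasp point (between the pads) lies 2 mm behind it; z points along the fingers, y is the line along which they close (so a half turn about z gives the same grasp; the last joint's range is limited). The gripper opens to 85 mm and grips with 20 to 120 N. Pads are 22 mm wide; open, the fingers measure 114 mm over their backs; the gripper's body (76 mm by 85 mm) begins 54 mm behind the grasp point. The pads swing forward as they close: fully open they stand 13 mm farther back than shut.
Start: joints at [74.198, 13.785, 0.286, 76.501, 0, 90], TCP at [0.136, 0.481, 0.218] pointing down, gripper open.
Joint ranges: [-155.79, 155.79], [-60.16, 107.12], [-62.33, 73.08], [-114, 123.19], [-81.49, 82.49], [-180, 180]. Speed limits (degrees/s): [159.86, 159.86, 180, 180, 180, 180].

### API

Orientations are given as [roll, pitch, yaw] about the fixed x, y, z axes, in that order (R = Rz(yaw) Ry(pitch) Rx(roll)).
In Python, from bench import sensors, viewer, job_done gives the robot as it stands. The module is installed in compiled form; this text tells all that it offers.
- The arm moves only by the tool send_rows, never from a script. Its argument "plan" is a list of rows, each an object of numbers: "ax", "ay", "az": the turn, a rotation vector about the world's x, y, z each as a share of 360 degrees, from -1 to 1; "x", "y", "z": the shift along the world's x, y, z each as a share of 0.2 m, from -1 to 1; "grip": the opening, from 0 (shut) to 1 (fully open). A call has 1 to 12 rows; each row shifts and turns the commanded pose from where the row before left it; what a row does not reach is not made up. A row lasts 1/10 s, in which the tool goes at most 50 mm and 8.59 degrees, less where a joint would pass 70% of its speed; a pose out of reach is approached as far as the arm can. A call with a number of a shift or a turn outside -1 to 1 is refused whole. A call with a gripper value outside its range is refused whole. The fingers move at their own pace and stop on an object; the grip force is fixed at half the most. Time passes only in rows, so rows that do not move let the fingers close. It gives the time, the measured TCP pose, the force, the opening and the grip force at its end, in the units of the state.
- sensors.state(): the state, without advancing time (a new reading comes with each control period).
- viewer.read_camera(name): name is "side" or "top" or "wrist"; returns a dict with "img" (400x640x3 uint8, red, green, blue), "fov_y" (degrees; the focal length in pixels is half the picture's height over the tangent of half this angle, whatever the lens; pixels are square), "cx", "cy" (the principal point, pixels), "world_to_cam" (4x4, takes a point from world to camera coordinates). Camera axes: x right, y up, looking along -z (the intrinsics and any distortion apply to the point x, -y, -z); pixel columns grow to the right and rows downward; lengths in m; the calibration is good to about 2 mm. A picture is of the moment at which its call begins. There is no depth.
- job_done(): hands the job in; it is judged then, once.
The state is a dict: "t": time; "q": joint angles; "joint_vel": joint speeds; "tau": joint torques, N m; "eef_pos": TCP position; "eef_rot": TCP orientation; "contact_force": force on the tool from outside, world axes, zero at the start; "ft_torque": the same for the moment, N m; "width": opening from 0.0 (shut) to 1.0 (fully open); "grip_force": force on a finger pad.
Only numpy, scipy, OpenCV 4.12 (cv2) and the standard library are available. Lean on these libraries where they do the work, as an engineer would, in place of code of your own. Each camera call takes 0.05 s, during which the arm holds its last target. There are 200 camera calls.

### The job

Three white stirring bars lie in the steel tray. Lift the tray by its black handle with all the bars still in it, rest its corner spout on the rim of the round steel bowl, then tip the tray about that corner until all three bars have run out through the spout into the bowl. Do not shove the bowl from its place or press hard on it, and afterwards lay the empty tray flat on the middle of its black mat again and let go.

Things in the scene. Friction and masses are not known exactly. Their poses are not given: they have to be found in the camera images.
- tray: steel tray, a 134 mm square pan; floor 3 mm, walls 3 mm thick, 18 mm high from the underside; about 0.22 kg. Origin: centre of underside, z up; -x runs along a diagonal to the corner spout (channel 39 mm wide, floor ends 107 mm out), +x to the corner with the handle; side corners at y +-95 mm. It starts level on the mat, spout roughly toward the robot.
- spout (a point): end of the spout's floor, on its underside, at the middle of the channel: tray frame (-107, 0, 0) mm, same axes as the tray. A bar lying crosswise can lodge in front of the channel, which is narrower than its length; rocking the tipped tray well over to one side and the other (0.3 rad) frees it.
- grip (a point): centre of the black handle plate, tray frame (106, 0, 44) mm, tray's axes: 10 mm thick along x, 56 mm wide along y, 26 to 62 mm above the tray's underside. Take it from above across the 10 mm, one finger over the pan and one outside; tips clear the walls if more than 20 mm above the underside.
- bar_1: stirring bar 1 of three alike: white PTFE, straight, eight-sided, 60 mm long and 12 mm thick, with a slightly raised band round its middle, about 30 g, slippery (friction about 0.15). Origin at its centre, x axis along its length. At the start it lies in the tray.
- bar_2: stirring bar 2 of three alike: white PTFE, straight, eight-sided, 60 mm long and 12 mm thick, with a slightly raised band round its middle, about 30 g, slippery (friction about 0.15). Origin at its centre, x axis along its length. At the start it lies in the tray.
- bar_3: stirring bar 3 of three alike: white PTFE, straight, eight-sided, 60 mm long and 12 mm thick, with a slightly raised band round its middle, about 30 g, slippery (friction about 0.15). Origin at its centre, x axis along its length. At the start it lies in the tray.
- bowl: loose round straight-sided steel bowl, 120 mm across outside and 60 mm high, wall 3 mm, floor 4 mm thick, 0.8 kg. Origin at the centre of its underside, z up; the rim is 60 mm above it. It stands on the worktop.
- mat: fixed black rubber mat, 200 x 200 mm and 3 mm thick, on which the tray starts. Origin at the centre of its underside; its top is 3 mm above the worktop.

How it is judged (in metres and radians):
On the way, in this order (a step that is already met when the one before it is completed fails the run):
1. The lifted tray, with all three bars still in it, rests its spout on the bowl's rim (the spout's end inside the rim or just on it) (distance between each of bar_1, bar_2, bar_3 and tray below 0.115 m and z of bar_1 in the frame of tray between 0 and 0.035 m and z of bar_2 in the frame of tray between 0 and 0.035 m and z of bar_3 in the frame of tray between 0 and 0.035 m and contact force between tray and bowl above 0.3 N and horizontal distance between spout and bowl below 0.065 m and height (world z) of tray above 0.04 m), for 0.1 s.
2. The tray is tipped over the bowl (by more than 0.2 rad, its spout within 100 mm of the bowl's centre) and all three bars are in the bowl (horizontal distance between each of bar_1, bar_2, bar_3 and bowl below 0.055 m and z of bar_1 in the frame of bowl between 0 and 0.055 m and z of bar_2 in the frame of bowl between 0 and 0.055 m and z of bar_3 in the frame of bowl between 0 and 0.055 m and angle between tray's own z axis and vertical above 0.2 rad and horizontal distance between spout and bowl below 0.1 m), for 0.05 s.
At the end, for the whole second after the job is handed in: All three bars lie in the upright bowl (centres within 55 mm of its axis and below 55 mm), and the empty tray lies at rest, flat (within 0.06 rad), its centre within 50 mm of the mat's centre (horizontal distance between each of bar_1, bar_2, bar_3 and bowl below 0.055 m and z of bar_1 in the frame of bowl between 0 and 0.055 m and z of bar_2 in the frame of bowl between 0 and 0.055 m and z of bar_3 in the frame of bowl between 0 and 0.055 m and horizontal distance between tray and mat below 0.05 m and angle between each of tray, bowl's own z axis and vertical below 0.06 rad and height (world z) of tray below 0.01 m and linear speed of tray below 0.02 m/s and linear speed of each of bar_1, bar_2, bar_3 below 0.05 m/s); the robot touches nothing.
It fails at once if The bowl is shoved more than 30 mm from where it stood (distance of bowl from where it was at the start of the episode above 0.03 m).
It fails at once if The tray is pressed on the bowl with more than 50 N (contact force between tray and bowl above 50 N).
It also fails if it takes over 51 s, if anything falls off the work surface, if the arm or the gripper's body presses on something with over 40 N, if the wrist force passes 120 N, or if a joint passes its speed limit or range.

## Working session

There is one attempt and no reset: what is moved stays moved. The work goes in short steps, Python scripts to look and compute and a tool call to move; the robot and the scene stay as the last step left them, time stands still between calls to the robot, and variables do not carry over. Pictures are saved under pics/ and viewed, at most 10 in all, crops included, and the job is handed in when it is done.

Besides the shell and the picture viewer there is one more tool, called after "Emit:" by a JSON object that holds its "fn" and its "kwargs". send_rows: Moves the arm, as the interface text tells. Shift numbers are shares of 0.2 m and turn numbers shares of 360 degrees, none past 1 either way. Its arguments: {"type":"object","properties":{"plan":{"type":"array","items":{"type":"object","properties":{"ax":{"type":"number"},"ay":{"type":"number"},"az":{"type":"number"},"x":{"type":"number"},"y":{"type":"number"},"z":{"type":"number"},"grip":{"type":"number"}}}}},"required":["plan"]}

```bash
mkdir -p pics; cat > h.py <<'E'
import numpy as np, cv2
from bench import sensors, viewer, job_done
def cam(n):
    c=viewer.read_camera(n); return c
def save(c,f): cv2.imwrite('pics/'+f,cv2.cvtColor(c['img'],cv2.COLOR_RGB2BGR))
def ray(c,u,v):
    f=200/np.tan(np.radians(c['fov_y']/2)); M=np.array(c['world_to_cam']); R=M[:3,:3]; t=M[:3,3]
    d=R.T@np.array([(u-c['cx'])/f,-(v-c['cy'])/f,-1]); return -R.T@t,d
def onz(c,u,v,z):
    o,d=ray(c,u,v); return o+d*(z-o[2])/d[2]
def proj(c,p):
    f=200/np.tan(np.radians(c['fov_y']/2)); M=np.array(c['world_to_cam']); q=M[:3,:3]@np.array(p)+M[:3,3]
    return c['cx']+f*q[0]/-q[2], c['cy']-f*q[1]/-q[2]
E
python3 - <<'E'
from h import *
a=cam('top');b=cam('side')
im=np.vstack([a['img'],b['img']]); 
cv2.imwrite('pics/a.png',cv2.cvtColor(a['img'],cv2.COLOR_RGB2BGR));save(b,'b.png')
for c in(a,b): print(c['fov_y'],c['cx'],c['cy'],np.round(c['world_to_cam'],3).tolist(),[k for k in c])
print(sensors.state())
E
```

```text
42.8182598834145 327.9409167611508 210.92578023959118 [[-0.075, -0.997, -0.001, 0.312], [0.972, -0.073, 0.223, -0.438], [-0.222, 0.015, 0.975, -0.869], [0.0, 0.0, 0.0, 1.0]] ['img', 'fov_y', 'cx', 'cy', 'world_to_cam']
57.853433050380346 314.38152882681726 205.52436028059267 [[0.984, -0.177, -0.006, -0.379], [0.102, 0.537, 0.837, -0.253], [-0.145, -0.825, 0.546, -0.562], [0.0, 0.0, 0.0, 1.0]] ['img', 'fov_y', 'cx', 'cy', 'world_to_cam']
{'t': 0.1, 'q': array([7.41962579e+01, 1.38278956e+01, 2.21614599e-01, 7.65019869e+01,
       4.07414661e-04, 9.00000179e+01]), 'joint_vel': array([ 0.0722306 , -0.12759774,  0.13936994, -0.0388842 ,  0.00043401,
        0.10788783]), 'tau': array([ 5.73270745e-05, -3.73136795e+01,  2.53010470e+01,  1.08101073e-02,
       -4.78552477e-05, -4.21031785e-06]), 'eef_pos': array([0.13600816, 0.48053112, 0.2168031 ]), 'eef_rot': array([-1.79891732e+02, -4.07380179e-04,  1.64196239e+02]), 'contact_force': array([-0.53221108,  0.11670135,  0.19886485]), 'ft_torque': array([ 0.00517914, -0.03219455,  0.01663995]), 'grip_force': 0.0, 'width': 0.9966193271628809}
```

View pics/a.png

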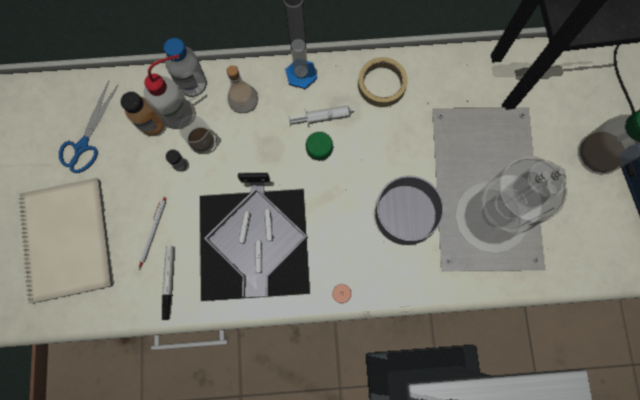

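View pics/b.png

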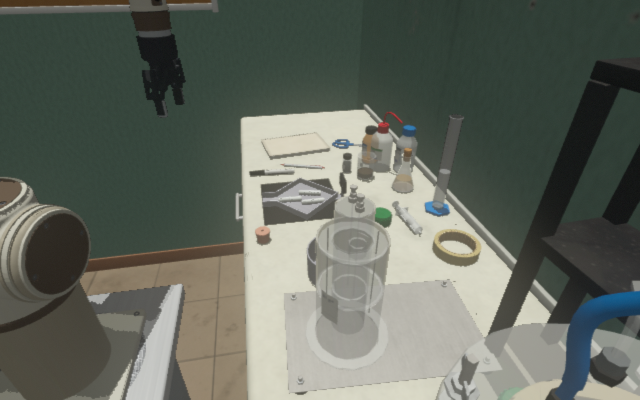

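The top view shows the black mat (~254,245) with the tray on it: spout at ~(256,295), handle at ~(255,178). The bowl is at ~(408,210) and there is a clear glass beaker on the right. The side view confirms the layout and the handle is free.

```bash
python3 - <<'E'
from h import *
a=cam('top'); im=a['img']; g=im.max(2).astype(int)
# mat + handle
m=(g<45).astype(np.uint8); m[:160]=0;m[320:]=0;m[:,:190]=0;m[:,320:]=0
n,l,s,c=cv2.connectedComponentsWithStats(m)
for i in range(1,n):
    if s[i,4]>60:
        r=cv2.minAreaRect(np.argwhere(l==i)[:,::-1].astype(np.float32)); print(s[i],r)
        z=.003 if s[i,4]>1500 else .065
        P=np.array([onz(a,*p,z)[:2] for p in cv2.boxPoints(r)]); print(P.round(4).tolist())
# full mat hull
h=m.copy();h[:188]=0
r=cv2.minAreaRect(np.argwhere(h>0)[:,::-1].astype(np.float32)); P=np.array([onz(a,*p,.003)[:2] for p in cv2.boxPoints(r)]);print('mat',P.round(4).tolist(),P.mean(0))
# spot points
crop=im[160:310,190:450]; cv2.imwrite('pics/c.png',cv2.resize(cv2.cvtColor(crop,cv2.COLOR_RGB2BGR),None,fx=3,fy=3,interpolation=cv2.INTER_CUBIC))
for n,p,z in [('spout',(256,297),.006),('L',(205,238),.021),('R',(308,238),.021),('bowl',(408,210),.06)]: print(n,onz(a,*p,z))
E
```

```text
[239 174  30  10 256] ((253.5, 178.5), (9.0, 29.0), 90.0)
[[0.5371, 0.4335], [0.5331, 0.3814], [0.5163, 0.3822], [0.5202, 0.4341]]
[265 190  40  42 851] ((284.8113098144531, 211.4805450439453), (41.35680389404297, 37.364593505859375), 86.42366790771484)
[[0.5, 0.3886], [0.4993, 0.3218], [0.4241, 0.3221], [0.4248, 0.3876]]
[ 201  194   47  106 2690] ((224.0, 246.5), (105.0, 46.0), 90.0)
[[0.5224, 0.5172], [0.5158, 0.4296], [0.3179, 0.4374], [0.3242, 0.5211]]
[ 269  239   40   57 1430] ((287.11456298828125, 267.02484130859375), (53.630435943603516, 39.75605773925781), 86.3086166381836)
[[0.4104, 0.3916], [0.4098, 0.3222], [0.3169, 0.3223], [0.3176, 0.3901]]
mat [[0.5185, 0.5278], [0.5165, 0.3239], [0.3203, 0.3244], [0.3227, 0.5192]] [0.41947838 0.42381944]
spout [0.32005621 0.42042198 0.006     ]
L [0.43309344 0.50721848 0.021     ]
R [0.41890361 0.3184532  0.021     ]
bowl [0.4491247  0.13637972 0.06      ]
```

View pics/c.png

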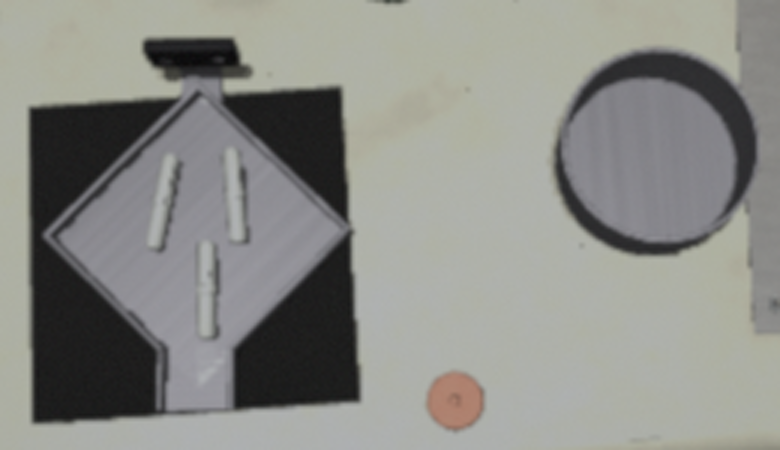

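Emit:
{"fn": "send_rows", "kwargs": {"plan": [{"x":0.165,"y":-0.0315,"z":-0.0425,"az":-0.01815,"grip":1},{"x":0.165,"y":-0.0315,"z":-0.0425,"az":-0.01815,"grip":1},{"x":0.165,"y":-0.0315,"z":-0.0425,"az":-0.01815,"grip":1},{"x":0.165,"y":-0.0315,"z":-0.0425,"az":-0.01815,"grip":1},{"x":0.165,"y":-0.0315,"z":-0.0425,"az":-0.01815,"grip":1},{"x":0.165,"y":-0.0315,"z":-0.0425,"az":-0.01815,"grip":1},{"x":0.165,"y":-0.0315,"z":-0.0425,"az":-0.01815,"grip":1},{"x":0.165,"y":-0.0315,"z":-0.0425,"az":-0.01815,"grip":1},{"x":0.165,"y":-0.0315,"z":-0.0425,"az":-0.01815,"grip":1},{"x":0.165,"y":-0.0315,"z":-0.0425,"az":-0.01815,"grip":1},{"x":0.165,"y":-0.0315,"z":-0.0425,"az":-0.01815,"grip":1},{"x":0.165,"y":-0.0315,"z":-0.0425,"az":-0.01815,"grip":1}]}}

```text
invalid input
```

```bash
python3 - <<'E'
from h import *
w=cam('wrist'); save(w,'d.png'); s=sensors.state(); print(s['t'],s['eef_pos'],s['eef_rot'],s['q'])
# bowl rim: circle fit on the top view, and handle marks predicted in wrist view
print(proj(w,(.532,.405,.065)))
E
```

```text
0.2 [0.13605669 0.4807107  0.21703618] [-1.79924042e+02 -4.76664462e-04  1.64196945e+02] [7.41964673e+01 1.38163770e+01 2.41532507e-01 7.65011138e+01
 4.76031225e-04 8.99995220e+01]
(np.float64(349.7733940977612), np.float64(481.4941423623343))
```

View pics/d.png

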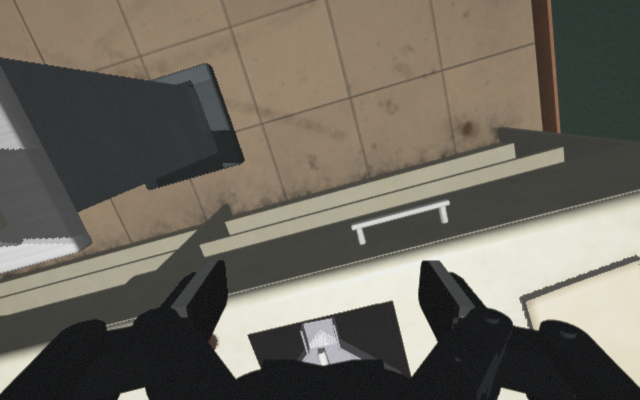

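The wrist view shows the gripper still at the start, over the bench edge, because the move was refused. I'll resend it with every key given.

Emit:
{"fn": "send_rows", "kwargs": {"plan": [{"x":0.165,"y":-0.03,"z":-0.04,"ax":0,"ay":0,"az":-0.018,"grip":1},{"x":0.165,"y":-0.03,"z":-0.04,"ax":0,"ay":0,"az":-0.018,"grip":1},{"x":0.165,"y":-0.03,"z":-0.04,"ax":0,"ay":0,"az":-0.018,"grip":1},{"x":0.165,"y":-0.03,"z":-0.04,"ax":0,"ay":0,"az":-0.018,"grip":1},{"x":0.165,"y":-0.03,"z":-0.04,"ax":0,"ay":0,"az":-0.018,"grip":1},{"x":0.165,"y":-0.03,"z":-0.04,"ax":0,"ay":0,"az":-0.018,"grip":1},{"x":0.165,"y":-0.03,"z":-0.04,"ax":0,"ay":0,"az":-0.018,"grip":1},{"x":0.165,"y":-0.03,"z":-0.04,"ax":0,"ay":0,"az":-0.018,"grip":1},{"x":0.165,"y":-0.03,"z":-0.04,"ax":0,"ay":0,"az":-0.018,"grip":1},{"x":0.165,"y":-0.03,"z":-0.04,"ax":0,"ay":0,"az":-0.018,"grip":1},{"x":0.165,"y":-0.03,"z":-0.04,"ax":0,"ay":0,"az":-0.018,"grip":1},{"x":0.165,"y":-0.03,"z":-0.04,"ax":0,"ay":0,"az":-0.018,"grip":1}]}}

```text
t: 1.4
eef_pos: [0.5333, 0.4086, 0.1208]
eef_rot: [-180.0, 0.0, 86.2]
contact_force: [0.6, -0.1, 0.3]
width: 1.0
grip_force: 0.0
```

Emit:
{"fn": "send_rows", "kwargs": {"plan": [{"x":-0.005,"y":-0.018,"z":-0.1,"ax":0,"ay":0,"az":-0.001,"grip":1},{"x":0,"y":0,"z":-0.1,"ax":0,"ay":0,"az":0,"grip":1},{"x":0,"y":0,"z":-0.1,"ax":0,"ay":0,"az":0,"grip":1},{"x":0,"y":0,"z":-0.07,"ax":0,"ay":0,"az":0,"grip":1},{"x":0,"y":0,"z":0,"ax":0,"ay":0,"az":0,"grip":1},{"x":0,"y":0,"z":0,"ax":0,"ay":0,"az":0,"grip":0.5},{"x":0,"y":0,"z":0,"ax":0,"ay":0,"az":0,"grip":0.3},{"x":0,"y":0,"z":0,"ax":0,"ay":0,"az":0,"grip":0},{"x":0,"y":0,"z":0,"ax":0,"ay":0,"az":0,"grip":0},{"x":0,"y":0,"z":0,"ax":0,"ay":0,"az":0,"grip":0},{"x":0,"y":0,"z":0,"ax":0,"ay":0,"az":0,"grip":0}]}}

```text
t: 2.5
eef_pos: [0.5322, 0.4058, 0.0487]
eef_rot: [179.9, -0.1, 86.1]
contact_force: [0.4, -1.1, 3.2]
width: 0.08
grip_force: 58.7
```

```bash
python3 - <<'E'
from h import *
a=cam('top'); save(a,'e.png'); s=sensors.state(); print(s['t'],s['eef_pos'],s['eef_rot'],s['q'],s['width'],s['grip_force'],s['contact_force'])
im=a['img'].astype(int); d=((im[:,:,0]-im[:,:,2])<8).astype(np.uint8); d[:165]=0; d[250:]=0; d[:,:360]=0; d[:,440:]=0
n,l,st,c=cv2.connectedComponentsWithStats(d); i=1+st[1:,4].argmax(); print(st[i])
E
```

```text
2.55 [0.53220454 0.40578001 0.04875872] [ 1.79866631e+02 -6.61863296e-02  8.60664337e+01] [ 3.73418775e+01  3.88906890e+01  1.40285267e+01  6.49939428e+01
 -3.82388825e-02  1.31275473e+02] 0.07907214451523173 58.76875162124634 [ 1.34581738 -0.79978457  2.53213972]Traceback (most recent call last):
  File "<stdin>", line 4, in <module>
ValueError: attempt to get argmax of an empty sequence
```

View pics/e.png

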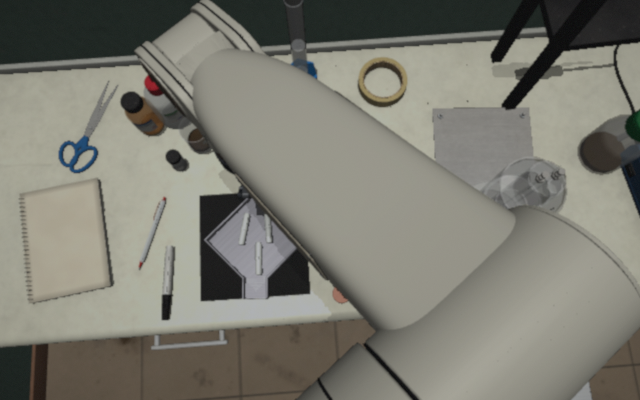

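The top view shows the handle gripped and the bars in place, with the arm hiding the bowl. So I'll measure the bowl from the first picture, before lifting.

```bash
python3 - <<'E'
from h import *
a=cam('top'); b=cam('side')
T=onz(a,409,175.7,.06); L=onz(a,375.7,210,.06); R=onz(a,442.3,208,.06)
print(T,L,R)
for x,y in [(T[0]-.06,(L[1]+R[1])/2)]:
    print(x,y)
    im=cv2.imread('pics/a.png')
    for z,col in((.06,(0,0,255)),(0,(0,255,0))):
        p=np.array([proj(a,(x+.06*np.cos(t),y+.06*np.sin(t),z)) for t in np.linspace(0,6.3,60)])
        print(z,p.min(0),p.max(0))
g=cv2.imread('pics/a.png',0)
print(g[168:182,409].tolist()); print(g[232:254,409].tolist()); print(g[210,370:384].tolist(), g[210,434:448].tolist())
E
```

```text
[0.51233056 0.12759379 0.06      ] [0.45344159 0.19375016 0.06      ] [0.44817669 0.07501159 0.06      ]
0.4523305628867052 0.13438087631629358
0.06 [375.25995057 175.88395613] [442.62312762 241.41033973]
0 [372.44169884 184.92809883] [435.72916708 246.69296098]
[172, 172, 173, 172, 172, 172, 169, 151, 126, 90, 53, 46, 45, 47]
[134, 134, 134, 133, 135, 133, 132, 136, 108, 57, 45, 43, 67, 138, 171, 174, 175, 173, 173, 173, 174, 174]
[175, 175, 173, 162, 129, 81, 62, 109, 129, 131, 134, 135, 135, 135] [107, 70, 48, 46, 46, 46, 46, 56, 108, 135, 137, 137, 138, 138]
```

Emit:
{"fn": "send_rows", "kwargs": {"plan": [{"x":0,"y":0,"z":0.02,"ax":0,"ay":0,"az":0,"grip":0},{"x":0,"y":0,"z":0.04,"ax":0,"ay":0,"az":0,"grip":0},{"x":0,"y":0,"z":0.06,"ax":0,"ay":0,"az":0,"grip":0},{"x":0,"y":0,"z":0.08,"ax":0,"ay":0,"az":0,"grip":0},{"x":0,"y":0,"z":0.08,"ax":0,"ay":0,"az":0,"grip":0},{"x":0,"y":0,"z":0.08,"ax":0,"ay":0,"az":0,"grip":0},{"x":0,"y":0,"z":0.06,"ax":0,"ay":0,"az":0,"grip":0},{"x":0,"y":0,"z":0.04,"ax":0,"ay":0,"az":0,"grip":0},{"x":0,"y":0,"z":0.02,"ax":0,"ay":0,"az":0,"grip":0},{"x":0,"y":0,"z":0,"ax":0,"ay":0,"az":0,"grip":0}]}}

```text
t: 3.65
eef_pos: [0.5313, 0.4056, 0.1439]
eef_rot: [180.0, -0.0, 86.1]
contact_force: [0.5, 0.2, -3.6]
width: 0.081
grip_force: 60.7
```

Emit:
{"fn": "send_rows", "kwargs": {"plan": [{"x":-0.005,"y":-0.003,"z":0,"ax":0,"ay":0,"az":0.004,"grip":0},{"x":-0.015,"y":-0.003,"z":0,"ax":0,"ay":0,"az":0.008,"grip":0},{"x":-0.02,"y":-0.003,"z":0,"ax":0,"ay":0,"az":0.012,"grip":0},{"x":-0.025,"y":-0.003,"z":0,"ax":0,"ay":0,"az":0.015,"grip":0},{"x":-0.025,"y":-0.003,"z":0,"ax":0,"ay":0,"az":0.016,"grip":0},{"x":-0.025,"y":-0.003,"z":0,"ax":0,"ay":0,"az":0.016,"grip":0},{"x":-0.025,"y":-0.003,"z":0,"ax":0,"ay":0,"az":0.016,"grip":0},{"x":-0.025,"y":-0.003,"z":0,"ax":0,"ay":0,"az":0.016,"grip":0},{"x":-0.025,"y":-0.003,"z":0,"ax":0,"ay":0,"az":0.016,"grip":0},{"x":-0.025,"y":-0.003,"z":0,"ax":0,"ay":0,"az":0.016,"grip":0},{"x":-0.025,"y":-0.003,"z":0,"ax":0,"ay":0,"az":0.016,"grip":0},{"x":-0.025,"y":-0.003,"z":0,"ax":0,"ay":0,"az":0.016,"grip":0}]}}

```text
t: 4.85
eef_pos: [0.4773, 0.398, 0.1426]
eef_rot: [-179.9, -0.1, 146.5]
contact_force: [0.0, 0.4, -4.1]
width: 0.076
grip_force: 60.6
```

Emit:
{"fn": "send_rows", "kwargs": {"plan": [{"x":-0.025,"y":-0.003,"z":0,"ax":0,"ay":0,"az":0.016,"grip":0},{"x":-0.025,"y":-0.003,"z":0,"ax":0,"ay":0,"az":0.016,"grip":0},{"x":-0.025,"y":-0.003,"z":0,"ax":0,"ay":0,"az":0.016,"grip":0},{"x":-0.02,"y":-0.003,"z":0,"ax":0,"ay":0,"az":0.016,"grip":0},{"x":-0.015,"y":-0.003,"z":0,"ax":0,"ay":0,"az":0.013,"grip":0},{"x":-0.01,"y":-0.003,"z":0,"ax":0,"ay":0,"az":0.009,"grip":0},{"x":-0.005,"y":-0.003,"z":0,"ax":0,"ay":0,"az":0.005,"grip":0},{"x":0,"y":0,"z":0,"ax":0,"ay":0,"az":0.003,"grip":0},{"x":0,"y":0,"z":0,"ax":0,"ay":0,"az":0,"grip":0}]}}

```text
t: 5.75
eef_pos: [0.4527, 0.3939, 0.143]
eef_rot: [-180.0, -0.1, -179.9]
contact_force: [-0.1, 0.4, -3.5]
width: 0.076
grip_force: 60.6
```

```bash
python3 - <<'E'
from h import *
a=cam('side');b=cam('top'); s=sensors.state(); print(s['t'],s['eef_pos'],s['eef_rot'],s['q'])
o=np.hstack([b['img'][100:350,150:470],a['img'][100:350,180:500]]); cv2.imwrite('pics/f.png',cv2.cvtColor(o,cv2.COLOR_RGB2BGR))
p=s['eef_pos'];print('pred spout',proj(b,(p[0],p[1]-.213,p[2]-.046)),proj(a,(p[0],p[1]-.213,p[2]-.046)))
E
```

```text
5.85 [0.45299092 0.39405347 0.14327241] [-1.79993267e+02 -3.63436210e-02 -1.79974007e+02] [4.10098601e+01 2.73954090e+01 8.86493645e+00 7.15013786e+01
 1.87534421e-02 4.09838601e+01]
pred spout (np.float64(385.07702510848765), np.float64(204.81526834012502)) (np.float64(331.55169269749285), np.float64(219.57488263197519))
```

View pics/f.png

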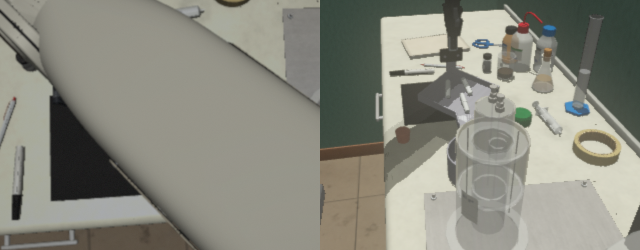

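The left half of the picture shows the arm hiding the tray in the top view. The right half (side view) shows the level tray with its bars at about (465,90), its spout heading to the bowl behind the glass. I'll lower it onto the rim.

Emit:
{"fn": "send_rows", "kwargs": {"plan": [{"x":0,"y":-0.01,"z":-0.02,"ax":0,"ay":0,"az":0,"grip":0},{"x":-0.003,"y":0,"z":-0.035,"ax":0,"ay":0,"az":0,"grip":0},{"x":0,"y":0,"z":-0.04,"ax":0,"ay":0,"az":0,"grip":0},{"x":0,"y":0,"z":-0.03,"ax":0,"ay":0,"az":0,"grip":0},{"x":0,"y":0,"z":-0.02,"ax":0,"ay":0,"az":0,"grip":0},{"x":0,"y":0,"z":-0.01,"ax":0,"ay":0,"az":0,"grip":0},{"x":0,"y":0,"z":0,"ax":0,"ay":0,"az":0,"grip":0}]}}

```text
t: 6.55
eef_pos: [0.4525, 0.392, 0.1123]
eef_rot: [-180.0, -0.0, -180.0]
contact_force: [-0.0, 0.0, -2.7]
width: 0.076
grip_force: 60.8
```

Emit:
{"fn": "send_rows", "kwargs": {"plan": [{"x":0,"y":0,"z":-0.01,"ax":0,"ay":0,"az":0,"grip":0},{"x":0,"y":0,"z":0,"ax":0,"ay":0,"az":0,"grip":0}]}}

```text
t: 6.75
eef_pos: [0.4527, 0.3922, 0.1107]
eef_rot: [180.0, 0.0, -180.0]
contact_force: [-0.2, 0.7, -2.6]
width: 0.079
grip_force: 60.9
```

Emit:
{"fn": "send_rows", "kwargs": {"plan": [{"x":0,"y":0,"z":-0.01,"ax":0,"ay":0,"az":0,"grip":0},{"x":0,"y":0,"z":0,"ax":0,"ay":0,"az":0,"grip":0}]}}

```text
t: 6.95
eef_pos: [0.4526, 0.3922, 0.1086]
eef_rot: [180.0, 0.0, -180.0]
contact_force: [0.1, 0.0, -2.3]
width: 0.078
grip_force: 60.9
```

```bash
python3 -c "
from h import *
s=sensors.state();print(s['t'],s['eef_pos'],s['contact_force'],s['ft_torque'])"
```

```text
6.95 [0.45257276 0.39221816 0.10857575] [ 0.07204617  0.02119733 -2.34501753] [0.22876354 0.02381767 0.0039313 ]
```

Emit:
{"fn": "send_rows", "kwargs": {"plan": [{"x":0,"y":0,"z":-0.01,"ax":0,"ay":0,"az":0,"grip":0},{"x":0,"y":0,"z":0,"ax":0,"ay":0,"az":0,"grip":0}]}}

```text
t: 7.15
eef_pos: [0.4525, 0.3922, 0.1065]
eef_rot: [180.0, -0.0, -180.0]
contact_force: [-0.3, 1.9, -0.8]
width: 0.074
grip_force: 60.9
```

```bash
python3 -c "
from h import *
s=sensors.state();print(s['t'],s['eef_pos'],s['contact_force'],s['ft_torque'])"
```

```text
7.15 [0.45248073 0.39216441 0.10646212] [-0.27885815  1.92064313 -0.78890816] [ 0.24241389 -0.00049471 -0.00765986]
```

Emit:
{"fn": "send_rows", "kwargs": {"plan": [{"x":0,"y":0,"z":-0.01,"ax":0,"ay":0,"az":0,"grip":0},{"x":0,"y":0,"z":0,"ax":0,"ay":0,"az":0,"grip":0}]}}

```text
t: 7.35
eef_pos: [0.4525, 0.3921, 0.1044]
eef_rot: [-180.0, -0.0, -180.0]
contact_force: [0.5, 0.4, -2.0]
width: 0.079
grip_force: 61.0
```

```bash
python3 -c "
from h import *
s=sensors.state();print(s['t'],s['eef_pos'],s['contact_force'],s['ft_torque'])"
```

```text
7.35 [0.45245229 0.39206853 0.10436462] [ 0.47388062  0.42167934 -2.02485352] [ 0.29951333  0.02529146 -0.02447949]
```

Emit:
{"fn": "send_rows", "kwargs": {"plan": [{"x":0,"y":0,"z":-0.01,"ax":0,"ay":0,"az":0,"grip":0},{"x":0,"y":0,"z":0,"ax":0,"ay":0,"az":0,"grip":0},{"x":0,"y":0,"z":0,"ax":0,"ay":0,"az":0,"grip":0}]}}

```text
t: 7.65
eef_pos: [0.4525, 0.3919, 0.1025]
eef_rot: [-180.0, -0.0, -180.0]
contact_force: [0.3, 0.3, -2.1]
width: 0.077
grip_force: 61.0
```

```bash
python3 -c "
from h import *
w=cam('wrist');sd=cam('side')
w2=w['img'];s2=cv2.resize(sd['img'][180:310,240:400],(0,0),fx=3,fy=3)
save(w,'g1.png')
s2=s2[:390];o=np.hstack([cv2.resize(w2[:390],(480,293)),cv2.resize(s2,(320,260))[:]][:1]+[np.vstack([cv2.resize(s2,(320,260)),np.zeros((33,320,3),np.uint8)])])
cv2.imwrite('pics/g.png',cv2.cvtColor(o,cv2.COLOR_RGB2BGR))
s=sensors.state();print(s['t'],s['eef_pos'],s['contact_force'],s['ft_torque'])"
```

```text
7.75 [0.45252079 0.39189181 0.10255413] [-0.40471107  0.24657552 -1.39337531] [ 0.08557008  0.04940231 -0.00280458]
```

View pics/g.png

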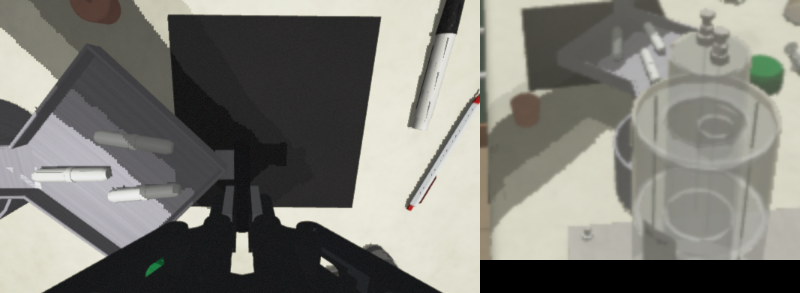

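The wrist view shows the three bars still in the pan and the spout over the bowl at the left edge. The wrist torque is falling, so contact is starting. I'll press a little more.

Emit:
{"fn": "send_rows", "kwargs": {"plan": [{"x":0,"y":0,"z":-0.01,"ax":0,"ay":0,"az":0,"grip":0},{"x":0,"y":0,"z":0,"ax":0,"ay":0,"az":0,"grip":0}]}}

```text
t: 7.95
eef_pos: [0.4525, 0.3921, 0.1004]
eef_rot: [180.0, -0.0, -180.0]
contact_force: [-0.5, 0.5, -2.6]
width: 0.074
grip_force: 61.0
```

```bash
python3 -c "
from h import *
L=[]
for i in range(5):
    cam('wrist');s=sensors.state();L.append(np.r_[s['contact_force'],s['ft_torque']])
print(s['t'],s['eef_pos'],np.mean(L,0).round(3),np.std(L,0).round(3))"
```

```text
8.2 [0.4525572  0.39209247 0.10062113] [ 0.083  0.613 -1.594  0.147  0.003  0.013] [0.534 0.188 0.402 0.018 0.019 0.018]
```

Emit:
{"fn": "send_rows", "kwargs": {"plan": [{"x":0,"y":0,"z":-0.01,"ax":0,"ay":0,"az":0,"grip":0},{"x":0,"y":0,"z":0,"ax":0,"ay":0,"az":0,"grip":0},{"x":0,"y":0,"z":0,"ax":0,"ay":0,"az":0,"grip":0},{"x":0,"y":0,"z":0,"ax":0,"ay":0,"az":0,"grip":0}]}}

```text
t: 8.6
eef_pos: [0.4526, 0.3921, 0.0986]
eef_rot: [180.0, 0.0, -180.0]
contact_force: [-0.3, 0.6, -1.4]
width: 0.078
grip_force: 61.0
```

```bash
python3 -c "
from h import *
L=[]
for i in range(4):
    cam('wrist');s=sensors.state();L.append(np.r_[s['contact_force'],s['ft_torque']])
print(s['t'],s['eef_pos'],np.mean(L,0).round(3))
t=np.radians(np.arange(0,55,1.8)); p=np.c_[.2*np.cos(t)-.0406*np.sin(t),.2*np.sin(t)+.0406*np.cos(t)]
print((np.diff(p,axis=0)/.2).round(4).tolist())"
```

```text
8.8 [0.45258102 0.39212913 0.09865628] [-0.112  1.034 -1.194  0.237 -0.006 -0.022]
[[-0.0069, 0.0313], [-0.0078, 0.0311], [-0.0088, 0.0308], [-0.0098, 0.0305], [-0.0107, 0.0302], [-0.0117, 0.0299], [-0.0126, 0.0295], [-0.0135, 0.0291], [-0.0144, 0.0286], [-0.0153, 0.0282], [-0.0162, 0.0277], [-0.0171, 0.0271], [-0.0179, 0.0266], [-0.0187, 0.026], [-0.0195, 0.0254], [-0.0203, 0.0248], [-0.0211, 0.0241], [-0.0219, 0.0235], [-0.0226, 0.0228], [-0.0233, 0.022], [-0.024, 0.0213], [-0.0246, 0.0205], [-0.0253, 0.0197], [-0.0259, 0.0189], [-0.0264, 0.0181], [-0.027, 0.0173], [-0.0275, 0.0164], [-0.028, 0.0156], [-0.0285, 0.0147], [-0.029, 0.0138]]
```

```bash
python3 -c "
from h import *
w=cam('wrist');save(w,'h1.png')
a=cv2.imread('pics/d.png',0);a=cv2.imread('pics/g1.png',0);b=cv2.imread('pics/h1.png',0)
p=cv2.goodFeaturesToTrack(a[:330,:310],40,.05,12)
q,st,e=cv2.calcOpticalFlowPyrLK(a,b,p,None,winSize=(15,15))
for i in range(len(p)): print(p[i,0].astype(int),(q-p)[i,0].round(2),st[i]) if st[i] else 0
s=sensors.state();print(s['t'],s['contact_force'],s['ft_torque'])
"
```

```text
[252 302] [-0.01 -0.01] [1]
[236 292] [-0.76 -0.05] [1]
[224  62] [-1.9  -0.75] [1]
[279 278] [-0.4   1.76] [1]
[ 37 268] [-5.61  2.85] [1]
[224  20] [-2.01 -1.87] [1]
[ 46 142] [-5.16 -0.28] [1]
[165 247] [-2.2  1.3] [1]
[ 76 105] [-3.95 -1.38] [1]
[ 41 153] [-5.33 -0.23] [1]
[  9 265] [-5.8   2.81] [1]
[270 298] [ 0. -0.] [1]
[ 70 150] [-4.85  0.27] [1]
[187 244] [-1.81  0.99] [1]
[186  14] [-2.49 -1.77] [1]
[193  24] [0.44 0.88] [1]
[205  39] [0.98 2.02] [1]
[143 237] [-3.37  0.74] [1]
[146 222] [-3.39  1.3 ] [1]
[57 86] [2.   5.18] [1]
[44 75] [-1.33  2.04] [1]
[ 6 40] [-1.76  2.37] [1]
[34 66] [-1.44  2.04] [1]
[24 58] [-1.74  1.94] [1]
[150 249] [-2.58  1.19] [1]
[ 17 196] [-6.98  1.67] [1]
[ 55 224] [-4.75  1.83] [1]
[197 265] [-1.9   1.06] [1]
[218 277] [-0.44  1.27] [1]
[177 235] [-1.42  0.89] [1]
[166 223] [1.41 3.66] [1]
[119 185] [-3.03  0.62] [1]
[155 212] [-2.03  0.54] [1]
[ 79 159] [-3.94  0.43] [1]
[186 258] [-1.28  1.08] [1]
[137 197] [-1.9   0.79] [1]
[210 267] [-1.35  1.01] [1]
[222 290] [-1.31  0.87] [1]
[ 98 172] [-3.47  0.55] [1]
[108 179] [-3.11  0.39] [1]
8.85 [-0.12807936  1.55971788 -1.57798345] [ 0.16687928 -0.00721191 -0.04138584]
```

Far tray points shifted up to 6 px in the wrist view and the handle did not move, so the tray is resting on the rim at about 1.5 N. I'll tip about the spout.

Emit:
{"fn": "send_rows", "kwargs": {"plan": [{"x":0,"y":-0.007,"z":0.031,"ax":0.005,"ay":0,"az":0,"grip":0},{"x":0,"y":-0.008,"z":0.031,"ax":0.005,"ay":0,"az":0,"grip":0},{"x":0,"y":-0.0186,"z":0.0613,"ax":0.01,"ay":0,"az":0,"grip":0},{"x":0,"y":-0.0224,"z":0.0601,"ax":0.01,"ay":0,"az":0,"grip":0},{"x":0,"y":-0.0126,"z":0.0295,"ax":0.005,"ay":0,"az":0,"grip":0},{"x":0,"y":-0.0135,"z":0.0291,"ax":0.005,"ay":0,"az":0,"grip":0},{"x":0,"y":-0.0144,"z":0.0286,"ax":0.005,"ay":0,"az":0,"grip":0},{"x":0,"y":-0.0153,"z":0.0282,"ax":0.005,"ay":0,"az":0,"grip":0},{"x":0,"y":0,"z":0,"ax":0,"ay":0,"az":0,"grip":0},{"x":0,"y":0,"z":0,"ax":0,"ay":0,"az":0,"grip":0}]}}

```text
t: 9.85
eef_pos: [0.4525, 0.3692, 0.158]
eef_rot: [162.1, -0.0, -180.0]
contact_force: [-0.4, -0.2, -2.1]
width: 0.078
grip_force: 61.0
```

```bash
cat > look.py <<'E'
from h import *
import sys
w=cam('wrist');save(w,sys.argv[1]+'.png')
s=sensors.state();print(s['t'],s['eef_pos'],s['eef_rot'],s['contact_force'],s['ft_torque'],s['q'])
g=w['img'].min(2); m=(g>150).astype(np.uint8); m[:,330:]=0
n,l,st,c=cv2.connectedComponentsWithStats(m)
print([(st[i].tolist()) for i in range(1,n) if 300<st[i,4]])
E
python3 look.py i
```

```text
9.9 [0.452307   0.36935528 0.15772402] [ 1.62078620e+02 -3.77818599e-02 -1.79969297e+02] [ 0.03664276 -0.00533799 -1.70449373] [-0.67938721 -0.00914636  0.0138981 ] [30.98369789 17.7157312  -6.1496105  56.72221409 15.32019645 32.22769344]
[[13, 0, 317, 211, 19475], [234, 249, 67, 54, 1414], [0, 270, 138, 130, 10595], [125, 306, 51, 26, 307], [308, 309, 22, 56, 989]]
```

Emit:
{"fn": "send_rows", "kwargs": {"plan": [{"x":0,"y":-0.016,"z":0.028,"ax":0.005,"ay":0,"az":0,"grip":0},{"x":0,"y":-0.017,"z":0.027,"ax":0.005,"ay":0,"az":0,"grip":0},{"x":0,"y":0,"z":0,"ax":0,"ay":0,"az":0,"grip":0},{"x":0,"y":-0.018,"z":0.0265,"ax":0.005,"ay":0,"az":0,"grip":0},{"x":0,"y":-0.0187,"z":0.026,"ax":0.005,"ay":0,"az":0,"grip":0},{"x":0,"y":0,"z":0,"ax":0,"ay":0,"az":0,"grip":0},{"x":0,"y":-0.0195,"z":0.0255,"ax":0.005,"ay":0,"az":0,"grip":0},{"x":0,"y":-0.02,"z":0.025,"ax":0.005,"ay":0,"az":0,"grip":0},{"x":0,"y":0,"z":0,"ax":0,"ay":0,"az":0,"grip":0},{"x":0,"y":0,"z":0,"ax":0,"ay":0,"az":0,"grip":0}]}}

```text
t: 10.9
eef_pos: [0.4524, 0.3479, 0.1893]
eef_rot: [151.3, -0.0, -180.0]
contact_force: [0.4, -1.1, -2.4]
width: 0.077
grip_force: 61.0
```

```bash
python3 look.py j; python3 -c "
import cv2,numpy as np
a=cv2.imread('pics/i.png');b=cv2.imread('pics/j.png')
cv2.imwrite('pics/k.png',np.hstack([a[:,:390],b[:,:390]]))"
```

```text
10.95 [0.45233969 0.34796175 0.18924052] [ 1.51315346e+02 -2.47096907e-02 -1.79950976e+02] [ 0.38845706 -1.67066898 -1.8982516 ] [-1.11488553 -0.05883297  0.04458094] [ 23.38468307  13.11496506 -11.30293004  53.37519469  26.1597458
  26.18828549]
[[0, 0, 330, 205, 25120], [61, 79, 197, 131, 10408], [231, 238, 80, 65, 1805], [0, 275, 136, 125, 10253], [111, 275, 114, 58, 2306], [309, 309, 21, 48, 644]]
```

View pics/k.png

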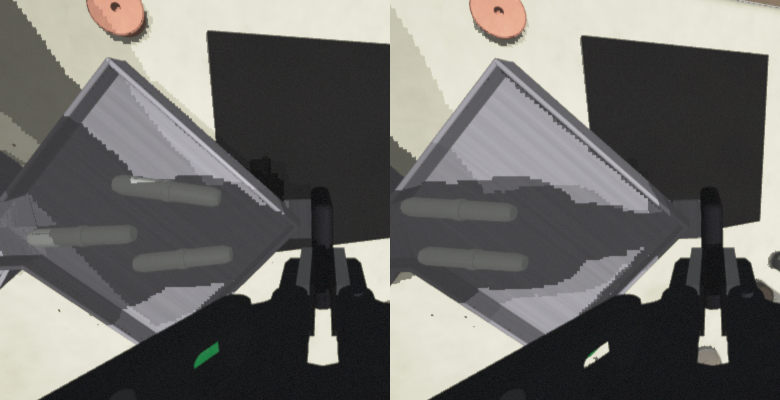

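The left frame (18°) shows three bars sliding in the pan. In the right frame (29°) the front bar has run out and two are nearing the channel at about (450,210) and (470,260). I'll keep tipping.

Emit:
{"fn": "send_rows", "kwargs": {"plan": [{"x":0,"y":-0.021,"z":0.025,"ax":0.005,"ay":0,"az":0,"grip":0},{"x":0,"y":-0.0215,"z":0.0245,"ax":0.005,"ay":0,"az":0,"grip":0},{"x":0,"y":0,"z":0,"ax":0,"ay":0,"az":0,"grip":0},{"x":0,"y":-0.0222,"z":0.0238,"ax":0.005,"ay":0,"az":0,"grip":0},{"x":0,"y":-0.023,"z":0.023,"ax":0.005,"ay":0,"az":0,"grip":0},{"x":0,"y":0,"z":0,"ax":0,"ay":0,"az":0,"grip":0},{"x":0,"y":0,"z":0,"ax":0,"ay":0,"az":0,"grip":0},{"x":0,"y":0,"z":0,"ax":0,"ay":0,"az":0,"grip":0}]}}

```text
t: 11.75
eef_pos: [0.4524, 0.3306, 0.2088]
eef_rot: [144.1, -0.0, -179.9]
contact_force: [0.2, -1.1, -2.5]
width: 0.079
grip_force: 61.0
```

```bash
python3 look.py l; python3 -c "
from h import *
a=cv2.imread('pics/j.png',0);b=cv2.imread('pics/l.png',0)
p=cv2.goodFeaturesToTrack(a[:330,:310],25,.05,15)
q,st,e=cv2.calcOpticalFlowPyrLK(a,b,p,None,winSize=(21,21))
for i in range(len(p)): print(p[i,0].astype(int),(q-p)[i,0].round(1)) if st[i] else 0
"
```

```text
11.8 [0.45232722 0.33064394 0.20877651] [ 1.44069923e+02 -3.50993081e-03 -1.79934554e+02] [ 0.39654817 -1.30771105 -2.79365743] [-1.24255861 -0.09734602  0.05341232] [ 17.70953772  11.2179241  -14.06252628  52.33429805  34.00105973
  21.4453271 ]
[[0, 0, 330, 193, 24588], [37, 83, 205, 129, 11843], [232, 239, 79, 64, 1776], [104, 252, 139, 81, 3668], [0, 274, 136, 126, 10315], [310, 309, 20, 56, 825]]
[198 127] [-14.  -11.4]
[252 302] [ 0.1 -0. ]
[299 256] [0. 0.]
[105  11] [-7.2  2.6]
[192  36] [-13.2   2.6]
[ 42 315] [-2.5 -0.2]
[ 76 317] [-2.3 -0.5]
[132  36] [-11.8   2. ]
[ 25 157] [-26.7  15.3]
[117  43] [-11.    1.3]
[278 287] [0.  0.1]
[91 33] [-11.8   0.2]
[268 204] [-14.6 -12.4]
[268 257] [-8.4  8.2]
[229 293] [ 0.5 -0.1]
[ 22 276] [-7.1 -2.2]
[253 195] [-16.8 -13.6]
[ 68 181] [-17.2  -2.5]
[174 129] [-6.4 -3.6]
[148 104] [-7.4 -4.4]
[253 248] [-2.2 -1.3]
[  6 189] [ 1.6 -2.2]
[226 171] [ 9.8 33.9]
[285 262] [0. 0.]
```

Emit:
{"fn": "send_rows", "kwargs": {"plan": [{"x":0,"y":-0.0237,"z":0.022,"ax":0.005,"ay":0,"az":0,"grip":0},{"x":0,"y":-0.0243,"z":0.0213,"ax":0.005,"ay":0,"az":0,"grip":0},{"x":0,"y":0,"z":0,"ax":0,"ay":0,"az":0,"grip":0},{"x":0,"y":-0.025,"z":0.02,"ax":0.005,"ay":0,"az":0,"grip":0},{"x":0,"y":-0.0255,"z":0.0195,"ax":0.005,"ay":0,"az":0,"grip":0},{"x":0,"y":0,"z":0,"ax":0,"ay":0,"az":0,"grip":0},{"x":0,"y":0,"z":0,"ax":0,"ay":0,"az":0,"grip":0},{"x":0,"y":0,"z":0,"ax":0,"ay":0,"az":0,"grip":0}]}}

```text
t: 12.6
eef_pos: [0.4524, 0.3109, 0.2254]
eef_rot: [136.9, 0.0, -179.9]
contact_force: [-0.4, -1.3, -3.4]
width: 0.079
grip_force: 61.1
```

```bash
python3 look.py m; python3 -c "
from h import *
t=cam('top'); save(t,'mt.png')
m=cv2.imread('pics/m.png');s=cv2.imread('pics/mt.png')
cv2.imwrite('pics/n.png',np.hstack([m[:,:390],s[:,220:620]]))"
```

```text
12.65 [0.45237257 0.31093133 0.22543129] [ 1.36865708e+02  1.33873840e-02 -1.79936929e+02] [ 0.67595686 -1.63428888 -3.6568964 ] [-1.44844138 -0.10014576  0.03634184] [ 11.74106122  10.5406938  -16.2293481   52.47922718  42.03032031
  15.8131386 ]
[[0, 0, 330, 197, 21593], [13, 65, 91, 121, 379], [107, 88, 113, 99, 695], [99, 98, 122, 104, 823], [78, 108, 142, 105, 2213], [33, 135, 135, 77, 3158], [233, 239, 78, 64, 1737], [106, 261, 105, 56, 2051], [0, 274, 135, 126, 10153], [308, 309, 22, 56, 461]]
```

View pics/n.png

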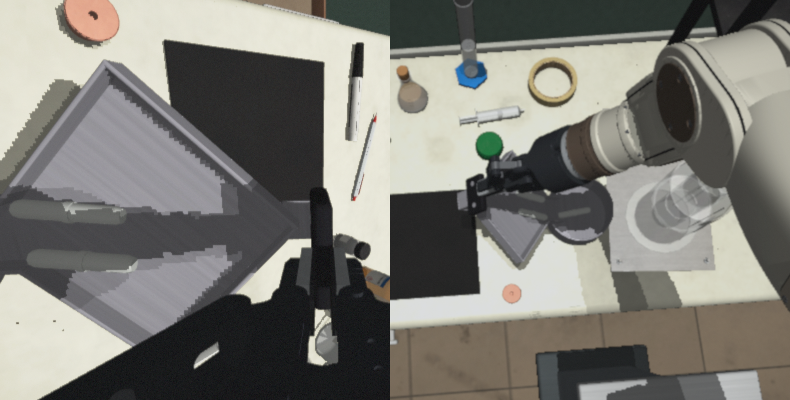

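The left frame (wrist) shows the two remaining bars abreast at about (70,212) and (80,260), lodged before the channel. The right frame (top) shows one bar in the bowl at about (575,210), with the bowl in place. I'll lift slightly and rock.

Emit:
{"fn": "send_rows", "kwargs": {"plan": [{"x":0,"y":0,"z":0.04,"ax":0,"ay":0,"az":0,"grip":0},{"x":0.016,"y":0,"z":0,"ax":0,"ay":0.009,"az":0.008,"grip":0},{"x":0.016,"y":0,"z":0,"ax":0,"ay":0.009,"az":0.008,"grip":0},{"x":0.016,"y":0,"z":0,"ax":0,"ay":0.009,"az":0.008,"grip":0},{"x":0.016,"y":0,"z":0,"ax":0,"ay":0.009,"az":0.008,"grip":0},{"x":0,"y":0,"z":0,"ax":0,"ay":0,"az":0,"grip":0},{"x":0,"y":0,"z":0,"ax":0,"ay":0,"az":0,"grip":0},{"x":0,"y":0,"z":0,"ax":0,"ay":0,"az":0,"grip":0},{"x":0,"y":0,"z":0,"ax":0,"ay":0,"az":0,"grip":0}]}}

```text
t: 13.6
eef_pos: [0.4648, 0.3107, 0.2348]
eef_rot: [135.5, -12.7, -168.3]
contact_force: [-0.3, -1.5, -2.2]
width: 0.079
grip_force: 61.0
```

```bash
cat > chk.py <<'E'
from h import *
import sys
a=cam('wrist');save(a,sys.argv[1]+'w.png');t=cam('top');save(t,sys.argv[1]+'t.png')
m=cv2.imread('pics/m.png',0);b=cv2.imread('pics/'+sys.argv[1]+'w.png',0)
for n,(x0,y0,x1,y1) in {'up':(10,195,130,228),'dn':(22,246,138,274)}.items():
    r=cv2.matchTemplate(b[150:330,0:320],m[y0:y1,x0:x1],cv2.TM_CCOEFF_NORMED);_,v,_,l=cv2.minMaxLoc(r);print(n,round(v,2),l[0]-x0,l[1]+150-y0)
s=sensors.state();print(s['t'],s['eef_pos'],s['eef_rot'],s['contact_force'])
g=cv2.imread('pics/'+sys.argv[1]+'t.png',0).astype(int); g0=cv2.imread('pics/mt.png',0).astype(int)
d=np.abs(g-g0)[180:242,365:445]>25; print('bowl changed px',d.sum())
E
python3 chk.py r1
```

```text
up 0.51 -10 58
dn 0.62 143 6
13.7 [0.46485453 0.31069087 0.2348691 ] [ 135.46639306  -12.73122919 -168.25674035] [-0.04099259  0.2158471  -2.6586085 ]
bowl changed px 2682
```

Emit:
{"fn": "send_rows", "kwargs": {"plan": [{"x":-0.016,"y":0,"z":0,"ax":0,"ay":-0.009,"az":-0.008,"grip":0},{"x":-0.016,"y":0,"z":0,"ax":0,"ay":-0.009,"az":-0.008,"grip":0},{"x":-0.016,"y":0,"z":0,"ax":0,"ay":-0.009,"az":-0.008,"grip":0},{"x":-0.016,"y":0,"z":0,"ax":0,"ay":-0.009,"az":-0.008,"grip":0},{"x":-0.016,"y":0,"z":0,"ax":0,"ay":-0.009,"az":-0.008,"grip":0},{"x":-0.016,"y":0,"z":0,"ax":0,"ay":-0.009,"az":-0.008,"grip":0},{"x":-0.016,"y":0,"z":0,"ax":0,"ay":-0.009,"az":-0.008,"grip":0},{"x":-0.016,"y":0,"z":0,"ax":0,"ay":-0.009,"az":-0.008,"grip":0},{"x":0,"y":0,"z":0,"ax":0,"ay":0,"az":0,"grip":0},{"x":0,"y":0,"z":0,"ax":0,"ay":0,"az":0,"grip":0},{"x":0,"y":0,"z":0,"ax":0,"ay":0,"az":0,"grip":0},{"x":0,"y":0,"z":0,"ax":0,"ay":0,"az":0,"grip":0}]}}

```text
t: 14.9
eef_pos: [0.441, 0.3109, 0.2346]
eef_rot: [135.4, 12.9, 168.3]
contact_force: [0.4, 0.1, -1.2]
width: 0.077
grip_force: 61.2
```

Emit:
{"fn": "send_rows", "kwargs": {"plan": [{"x":0.016,"y":0,"z":0,"ax":0,"ay":0.009,"az":0.008,"grip":0},{"x":0.016,"y":0,"z":0,"ax":0,"ay":0.009,"az":0.008,"grip":0},{"x":0.016,"y":0,"z":0,"ax":0,"ay":0.009,"az":0.008,"grip":0},{"x":0.016,"y":0,"z":0,"ax":0,"ay":0.009,"az":0.008,"grip":0},{"x":0,"y":0,"z":0,"ax":0,"ay":0,"az":0,"grip":0},{"x":0,"y":0,"z":0,"ax":0,"ay":0,"az":0,"grip":0}]}}

```text
t: 15.5
eef_pos: [0.4541, 0.3106, 0.2333]
eef_rot: [136.8, 0.0, 180.0]
contact_force: [0.7, 0.1, -1.7]
width: 0.081
grip_force: 61.1
```

```bash
python3 chk.py r2; python3 -c "
from h import *
# residual against m.png inside the pan
a=cv2.imread('pics/m.png',0).astype(int);b=cv2.imread('pics/r2w.png',0).astype(int)
for n,(x0,y0,x1,y1) in {'up':(10,195,130,228),'dn':(22,246,138,274)}.items():
    print(n,a[y0:y1,x0:x1].mean(),b[y0:y1,x0:x1].mean(),a[y0:y1,x0:x1].std(),b[y0:y1,x0:x1].std())
print(a[190:280:4,60].tolist());print(b[190:280:4,60].tolist())
print(b[190:280:4,20].tolist(),b[190:280:4,110].tolist(),b[190:280:4,150].tolist())"
```

```text
up 0.73 -7 -6
dn 0.73 33 -13
15.6 [0.45254815 0.31063444 0.23361473] [ 1.36799462e+02  8.01984617e-02 -1.79991432e+02] [ 0.88747568 -0.65538359 -2.07589762]
bowl changed px 518
up 101.14191919191919 84.13762626262626 26.753194095219744 26.521793943120258
dn 92.7512315270936 88.01724137931035 22.845857132935798 30.829516089954293
[134, 129, 131, 90, 99, 100, 99, 98, 73, 73, 74, 73, 69, 70, 70, 86, 97, 98, 104, 98, 71, 64, 64]
[130, 130, 134, 129, 71, 72, 72, 71, 72, 72, 70, 70, 69, 71, 71, 70, 68, 69, 68, 64, 67, 62, 63]
[83, 59, 61, 68, 70, 71, 70, 68, 68, 71, 69, 70, 68, 70, 67, 68, 70, 62, 63, 66, 149, 226, 225] [150, 151, 148, 151, 100, 74, 71, 74, 72, 72, 73, 73, 74, 71, 72, 71, 70, 76, 130, 129, 129, 127, 126] [150, 153, 153, 152, 146, 92, 70, 71, 72, 73, 69, 71, 72, 69, 73, 70, 74, 130, 129, 134, 151, 148, 148]
```

```bash
python3 -c "
from h import *
t=cv2.imread('pics/r2t.png')[160:260,280:450]; w=cv2.imread('pics/r2w.png')[100:350,:280]; s=cam('side'); save(s,'r2s.png'); s=cv2.imread('pics/r2s.png')[150:300,250:420]
f=lambda i,W,H:cv2.resize(i,(W,H),interpolation=cv2.INTER_CUBIC)
cv2.imwrite('pics/z.png',np.vstack([f(t,780,330)[:,:],np.hstack([f(w,390,260),f(s,390,260)])]))"
```

```text
(no output)
```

View pics/z.png

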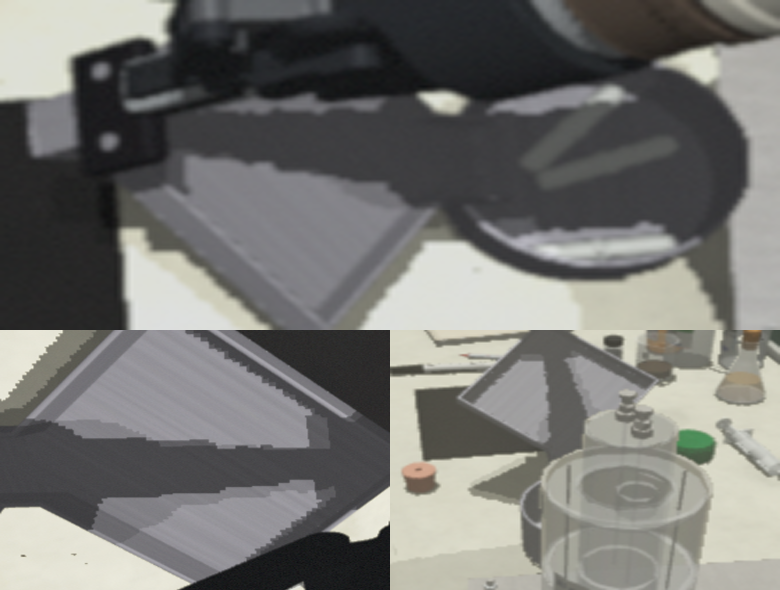

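All three bars lie flat in the bowl: at (570,130) and (610,160) in shade, and (605,245) in sun. The pan is empty. I'll lift, level and return to the mat.

Emit:
{"fn": "send_rows", "kwargs": {"plan": [{"x":0,"y":0,"z":0.08,"ax":0,"ay":0,"az":0,"grip":0},{"x":0,"y":0,"z":0.12,"ax":0,"ay":0,"az":0,"grip":0},{"x":0,"y":0.02,"z":0.05,"ax":-0.012,"ay":0,"az":0,"grip":0},{"x":0,"y":0.02,"z":0,"ax":-0.012,"ay":0,"az":0,"grip":0},{"x":0,"y":0.02,"z":0,"ax":-0.012,"ay":0,"az":0,"grip":0},{"x":0,"y":0.02,"z":0,"ax":-0.012,"ay":0,"az":0,"grip":0},{"x":0,"y":0.02,"z":0,"ax":-0.012,"ay":0,"az":0,"grip":0},{"x":0,"y":0.02,"z":0,"ax":-0.012,"ay":0,"az":0,"grip":0},{"x":0,"y":0.02,"z":0,"ax":-0.012,"ay":0,"az":0,"grip":0},{"x":0,"y":0.02,"z":0,"ax":-0.012,"ay":0,"az":0,"grip":0},{"x":0,"y":0.02,"z":0,"ax":-0.012,"ay":0,"az":0,"grip":0},{"x":0,"y":0.02,"z":0,"ax":-0.012,"ay":0,"az":0,"grip":0}]}}

```text
t: 16.85
eef_pos: [0.4515, 0.3514, 0.2847]
eef_rot: [-180.0, 0.0, -179.9]
contact_force: [-0.9, 0.0, -2.8]
width: 0.079
grip_force: 60.9
```

Emit:
{"fn": "send_rows", "kwargs": {"plan": [{"x":0.03,"y":0.027,"z":-0.04,"ax":0,"ay":0,"az":-0.01,"grip":0},{"x":0.03,"y":0.027,"z":-0.04,"ax":0,"ay":0,"az":-0.02,"grip":0},{"x":0.03,"y":0.027,"z":-0.04,"ax":0,"ay":0,"az":-0.02,"grip":0},{"x":0.03,"y":0.027,"z":-0.04,"ax":0,"ay":0,"az":-0.02,"grip":0},{"x":0.03,"y":0.027,"z":-0.04,"ax":0,"ay":0,"az":-0.02,"grip":0},{"x":0.03,"y":0.027,"z":-0.04,"ax":0,"ay":0,"az":-0.02,"grip":0},{"x":0.03,"y":0.027,"z":-0.04,"ax":0,"ay":0,"az":-0.02,"grip":0},{"x":0.03,"y":0.027,"z":-0.04,"ax":0,"ay":0,"az":-0.02,"grip":0},{"x":0.03,"y":0.027,"z":-0.04,"ax":0,"ay":0,"az":-0.02,"grip":0},{"x":0.03,"y":0.027,"z":-0.04,"ax":0,"ay":0,"az":-0.02,"grip":0},{"x":0.03,"y":0.027,"z":-0.04,"ax":0,"ay":0,"az":-0.02,"grip":0},{"x":0.03,"y":0.027,"z":-0.04,"ax":0,"ay":0,"az":-0.02,"grip":0}]}}

```text
t: 18.05
eef_pos: [0.5239, 0.4162, 0.1879]
eef_rot: [180.0, -0.1, 97.0]
contact_force: [0.3, -0.2, -1.8]
width: 0.077
grip_force: 60.9
```

Emit:
{"fn": "send_rows", "kwargs": {"plan": [{"x":0,"y":0,"z":0,"ax":0,"ay":0,"az":-0.02,"grip":0},{"x":0,"y":0,"z":0,"ax":0,"ay":0,"az":-0.011,"grip":0},{"x":0,"y":0,"z":0,"ax":0,"ay":0,"az":0,"grip":0},{"x":0,"y":0,"z":0,"ax":0,"ay":0,"az":0,"grip":0}]}}

```text
t: 18.45
eef_pos: [0.524, 0.4157, 0.1882]
eef_rot: [180.0, -0.0, 86.2]
contact_force: [0.4, -1.0, -2.3]
width: 0.077
grip_force: 60.9
```

Emit:
{"fn": "send_rows", "kwargs": {"plan": [{"x":0,"y":0,"z":-0.06,"ax":0,"ay":0,"az":0,"grip":0},{"x":0,"y":0,"z":-0.12,"ax":0,"ay":0,"az":0,"grip":0},{"x":0,"y":0,"z":-0.12,"ax":0,"ay":0,"az":0,"grip":0},{"x":0,"y":0,"z":-0.12,"ax":0,"ay":0,"az":0,"grip":0},{"x":0,"y":0,"z":-0.12,"ax":0,"ay":0,"az":0,"grip":0},{"x":0,"y":0,"z":-0.08,"ax":0,"ay":0,"az":0,"grip":0},{"x":0,"y":0,"z":-0.03,"ax":0,"ay":0,"az":0,"grip":0},{"x":0,"y":0,"z":0,"ax":0,"ay":0,"az":0,"grip":0}]}}

```text
t: 19.25
eef_pos: [0.5235, 0.4149, 0.0563]
eef_rot: [-179.9, 0.1, 86.1]
contact_force: [0.0, -0.5, -1.6]
width: 0.075
grip_force: 60.9
```

Emit:
{"fn": "send_rows", "kwargs": {"plan": [{"x":0,"y":0,"z":-0.015,"ax":0,"ay":0,"az":0,"grip":0},{"x":0,"y":0,"z":-0.015,"ax":0,"ay":0,"az":0,"grip":0},{"x":0,"y":0,"z":0,"ax":0,"ay":0,"az":0,"grip":0}]}}

```text
t: 19.55
eef_pos: [0.5251, 0.4157, 0.0525]
eef_rot: [179.9, -0.1, 86.1]
contact_force: [0.5, -1.1, -1.7]
width: 0.073
grip_force: 61.0
```

Emit:
{"fn": "send_rows", "kwargs": {"plan": [{"x":0,"y":0,"z":-0.01,"ax":0,"ay":0,"az":0,"grip":0},{"x":0,"y":0,"z":-0.007,"ax":0,"ay":0,"az":0,"grip":0},{"x":0,"y":0,"z":0,"ax":0,"ay":0,"az":0,"grip":0}]}}

```text
t: 19.85
eef_pos: [0.525, 0.4157, 0.0488]
eef_rot: [179.9, -0.0, 86.1]
contact_force: [-0.0, -0.0, 0.2]
width: 0.077
grip_force: 61.1
```

```bash
python3 -c "
from h import *
w=cam('wrist');save(w,'pl.png')
L=[]
for i in range(4):
    cam('wrist');s=sensors.state();L.append(np.r_[s['contact_force'],s['ft_torque']])
print(s['t'],s['eef_pos'],np.mean(L,0).round(2))"
```

```text
20.1 [0.52494826 0.4156726  0.04875625] [ 1.37  0.28  0.29  0.01 -0.29  0.02]
```

Emit:
{"fn": "send_rows", "kwargs": {"plan": [{"x":0,"y":0,"z":0,"ax":0,"ay":0,"az":0,"grip":0.15},{"x":0,"y":0,"z":0,"ax":0,"ay":0,"az":0,"grip":0.3},{"x":0,"y":0,"z":0,"ax":0,"ay":0,"az":0,"grip":0.6},{"x":0,"y":0,"z":0,"ax":0,"ay":0,"az":0,"grip":0.6},{"x":0,"y":0,"z":0,"ax":0,"ay":0,"az":0,"grip":0.6},{"x":0,"y":0,"z":0.05,"ax":0,"ay":0,"az":0,"grip":0.6},{"x":0,"y":0,"z":0.1,"ax":0,"ay":0,"az":0,"grip":0.6},{"x":0,"y":0,"z":0.15,"ax":0,"ay":0,"az":0,"grip":0.6},{"x":0,"y":0,"z":0.2,"ax":0,"ay":0,"az":0,"grip":0.6},{"x":0,"y":0,"z":0.2,"ax":0,"ay":0,"az":0,"grip":0.6}]}}

```text
t: 21.1
eef_pos: [0.5242, 0.4152, 0.1902]
eef_rot: [-180.0, 0.0, 86.1]
contact_force: [0.7, 0.1, 0.3]
width: 0.602
grip_force: 0.0
```

Emit:
{"fn": "send_rows", "kwargs": {"plan": [{"x":-0.2,"y":0.2,"z":0.05,"ax":0,"ay":0,"az":0,"grip":0.6},{"x":-0.2,"y":0.2,"z":0.05,"ax":0,"ay":0,"az":0,"grip":0.6},{"x":-0.2,"y":0.2,"z":0,"ax":0,"ay":0,"az":0,"grip":0.6},{"x":-0.2,"y":0.2,"z":0,"ax":0,"ay":0,"az":0,"grip":0.6},{"x":-0.2,"y":0.05,"z":0,"ax":0,"ay":0,"az":0,"grip":0.6},{"x":-0.2,"y":0,"z":0,"ax":0,"ay":0,"az":0,"grip":0.6},{"x":-0.2,"y":0,"z":0,"ax":0,"ay":0,"az":0,"grip":0.6},{"x":-0.2,"y":0,"z":0,"ax":0,"ay":0,"az":0,"grip":0.6},{"x":-0.2,"y":0,"z":0,"ax":0,"ay":0,"az":0,"grip":0.6},{"x":0,"y":0,"z":0,"ax":0,"ay":0,"az":0,"grip":0.6}]}}

```text
t: 22.1
eef_pos: [0.1794, 0.5659, 0.2072]
eef_rot: [-179.9, -0.0, 86.4]
contact_force: [0.9, -0.3, -0.6]
width: 0.601
grip_force: 0.0
```

```bash
python3 -c "
from h import *
a=cam('top');save(a,'fin.png');s=sensors.state();print(s['t'],s['eef_pos'])
g=a['img'].min(2)
# bars in bowl
x0,y0=372,172
m=((g[172:246,372:446]>150)).astype(np.uint8);yy,xx=np.mgrid[172:246,372:446]
m[np.hypot(xx-407.5,yy-211)>29]=0
n,l,st,c=cv2.connectedComponentsWithStats(m)
print([(st[i].tolist(),(c[i]+[x0,y0]).round(1).tolist()) for i in range(1,n) if st[i,4]>15])
# tray mask: greyish within mat
m=((g>75)&(g<230)).astype(np.uint8);m[:185]=0;m[310:]=0;m[:,:205]=0;m[:,310:]=0
b=cv2.imread('pics/a.png')
d=np.abs(a['img'][:,:,::-1].astype(int)-b).max(2)>30
print('white px in pan',(g[200:290,215:300]>170).sum())
for r in (225,230,235,240,245): print(r,np.where(a['img'][r,195:320].max(1)>70)[0][[0,-1]]+195, a['img'][r,195:320:4].max(1).tolist())
for z,n,p in [(0.065,'handle',(.525,.4157,.065)),(.006,'spout',(.313,.4315,.006))]: print(n,proj(a,p))
# bowl position
q=a['img'].max(2).astype(int);print(q[168:182,409].tolist(),q[210,370:384].tolist(),q[210,434:448].tolist())"
```

```text
22.15 [0.18178011 0.56612857 0.20717686]
[([23, 15, 20, 23, 105], [404.6, 197.8]), ([26, 30, 29, 14, 109], [411.8, 208.4]), ([26, 60, 29, 6, 100], [412.6, 234.5])]
white px in pan 0
225 [195 319] [176, 131, 28, 29, 30, 36, 90, 99, 140, 142, 139, 141, 145, 143, 146, 144, 148, 148, 145, 151, 148, 139, 99, 29, 26, 30, 29, 30, 174, 177, 177, 178]
230 [195 319] [176, 133, 28, 28, 67, 61, 138, 140, 144, 141, 142, 147, 144, 146, 144, 148, 149, 147, 149, 147, 149, 149, 148, 127, 32, 30, 30, 31, 174, 177, 178, 177]
235 [195 319] [176, 141, 28, 114, 57, 135, 142, 142, 144, 144, 146, 144, 145, 146, 150, 150, 150, 148, 150, 149, 150, 151, 148, 149, 124, 47, 30, 31, 153, 178, 177, 177]
240 [195 319] [176, 141, 116, 111, 138, 144, 141, 144, 145, 145, 145, 146, 149, 149, 148, 152, 149, 150, 150, 151, 152, 149, 153, 150, 147, 136, 84, 29, 139, 177, 178, 177]
245 [195 319] [176, 139, 116, 141, 145, 143, 144, 148, 145, 147, 145, 150, 150, 149, 152, 152, 151, 152, 152, 151, 152, 154, 150, 150, 153, 145, 57, 29, 137, 177, 176, 177]
handle (np.float64(249.12296020685915), np.float64(179.70407972476667))
spout (np.float64(250.07309708852245), np.float64(301.3841863785027))
[175, 175, 175, 175, 174, 174, 172, 152, 127, 95, 54, 47, 47, 48] [177, 177, 175, 163, 131, 83, 63, 114, 135, 137, 140, 141, 141, 141] [112, 73, 52, 47, 47, 47, 48, 58, 111, 135, 138, 138, 141, 139]
```

```bash
python3 -c "
from bench import job_done
print(job_done())"
```

```text
the job is handed in; nothing more can be done
None
```

I handed the job in at about 22 s: the last top view shows all three bars in the bowl, which hasn't moved, and the empty tray released on the middle of its mat; the hand-in returned no verdict.

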